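# Spent fan cell into the pedal-lid return box

## Robot

A 6-joint arm with a two-finger parallel gripper is mounted at the origin on the work surface. World frame = base frame: x ahead of the robot, y to its left, z up, the work surface at z = 0. Lengths are in m, angles in rad, forces in N, time in s.
With the tool pointing down it reaches from about 0.375 to 0.9 m from the base axis. Payload 3.1 kg.
Tool frame: the origin (TCP) lies at the very end of the fingers, on their centre line; the grasp point (between the pads) lies 19 mm behind it (manip.tcp_to_grasp is the distance from the TCP to the grasp point, in m); z points along the fingers, y is the line along which they close (so a half turn about z gives the same grasp; the last joint's range is limited). The gripper opens to 85 mm and grips with 20 to 120 N. Pads are 22 mm wide; open, the fingers measure 114 mm over their backs; the gripper's body (76 mm by 85 mm) begins 54 mm behind the grasp point. The pads swing forward as they close: fully open they stand 13 mm farther back than shut.
Start: joints at [-1.405, 0.527, 1.433, -0, 1.181, -0.178], TCP at [0.211, -0.588, 0.231] pointing down, gripper open.
Joint ranges: [-3.08, 3.08], [-0.75, 2.2], [0.22, 2.44], [-1.43, 4.57], [0, 2.65], [-2.85, 2.85]. Speed limits (rad/s): [2.79, 2.79, 3.14, 3.14, 3.14, 3.14].

## Interface

Orientations are given as a unit quaternion [x, y, z, w].
In Python, from station import manip gives the robot as it stands. The module is installed in compiled form; this text tells all that it offers.
- The arm moves only by the tool step_arm, never from a script. Its argument "commands" is one flat list of numbers, 6 for each row, row after row: the shift along the tool's x, y, z in m, then the turn, a rotation vector about the tool's x, y, z in degrees. A call has exactly 10 rows; each row is the pose to reach, as a shift and turn from the pose commanded when the call began, along the tool's axes at that moment; what a row does not reach only later rows make up. A row lasts 1/10 s, in which the tool goes at most 50 mm and 8.59 degrees, less where a joint would pass 70% of its speed; a pose out of reach is approached as far as the arm can. A call with a gripper value outside its range is refused whole. "jaw" is the opening in per cent of the stroke, from 0 (shut) to 100 (fully open), set as the call begins (left out, the last holds). The fingers move at their own pace and stop on an object; "grip_force" is the grip in N (left out, the last holds). Time passes only in rows, so rows that repeat a pose let the fingers close, or fill a call up. It gives the time, the measured TCP pose, the force, the opening and the grip force at its end, in the units of the state.
- manip.sense(): the state, without advancing time (a new reading comes with each control period).
- manip.snapshot(name): name is "scene" or "top"; returns a dict with "pixels" (420x560x3 uint8, blue, green, red), "fx", "fy", "cx", "cy" (pixels), "R" (3x3) and "t" (3): a world point X has camera coordinates R X + t. Camera axes: x right, y down, z forward; pixel columns grow to the right and rows downward; lengths in m; the calibration is good to about 2 mm. A picture is of the moment at which its call begins. There is no depth.
- manip.sign_off(): hands the job in; it is judged then, once.
The state is a dict: "t": time; "q": joint angles; "qd": joint speeds; "tau": joint torques, N m; "tcp_pos": TCP position; "tool_rot": TCP orientation; "force": force on the tool from outside, world axes, zero at the start; "ft_torque": the same for the moment, N m; "finger_gap": opening from 0.0 (shut) to 1.0 (fully open); "gripper_force": force on a finger pad.
Only numpy, scipy, OpenCV 4.12 (cv2) and the standard library are available. Lean on these libraries where they do the work, as an engineer would, in place of code of your own. Each camera call takes 0.05 s, during which the arm holds its last target. There are 200 camera calls.

## Task

Lay the spent battery cell crosswise on the chute of the return box and let go, so that it rests on the chute against the closed lid. Then push the pedal down until it sits firmly on its stop, pushing with about 15 N and not forcing it, and hold it so for a second while the cell rolls into the box; then ease the pedal slowly back up so that the lid comes down softly and closes. Work the lid by its pedal only and leave the other things on the shelf where they are.

Things in the scene. Friction and masses are not known exactly. Their poses are not given: they have to be found in the camera images.
- box: Fixed grey steel return box, 120 (x) x 260 (y) x 112 mm high, flat clear lid on top. Origin: centre of its underside on the shelf; -x is its front, z up. On the front, +y half: an aluminium chute (inside 77 mm wide, 10 degree slope, side walls 14 mm high) leading down to a mouth in the front wall; -y half: a pedal. Place and yaw vary.
- chute_mid (a point): Point on the chute's sloping surface, centre line: 135 mm before the box's origin, 70 mm to +y, 84 mm above the shelf. The chute runs along box x; from here it rises 37 mm further away from the box and falls 73 mm towards it, to the lid's skirt. A cell let go here with its axis along box y rolls down against the skirt.
- pedal (a joint): Pedal angle, rad: 0 at rest (up), growing as pressed. A springy rubber stud out of sight under the pad stops it, set anew each start anywhere from 0.15 to 0.30 rad: feel for it. On the way down it takes 3 to 7 N at the pad, on the stop about 4 N more per mm. Hinge along box y, 50 mm before the box origin, 30 mm up, 115 mm behind the pad middle. Let go, it snaps up.
- pedal_pad (a point): Middle of the upper face of the pedal's flat black rubber pad, 44 (box x) x 56 mm (box y), 6 mm thick. At rest 162 mm before the box's origin, 85 mm to its -y side, 56 mm above the shelf; it goes down 17 to 35 mm, nearly straight, to its stop.
- lid (a joint): Lid angle, rad: 0 closed, 0.6 to 1.2 with the pedal on its stop; = 4 x pedal angle. Hinged along the top of the box's rear (+x) side; clear plate 124 x 260 mm whose front edge carries a clear 34 mm skirt hanging over the chute mouth. At about 0.25 rad the skirt clears a cell, which rolls in.
- lid_edge (a point): Middle of the lid's front edge, upper face; closed: 62 mm before the box's origin, 119 mm above the shelf.
- cell: Spent battery cell: dark cylinder, 33 mm diameter, 61 mm long with its small end button, about 130 g. Origin at its centre, its axis along its own y. At the start it lies level on the cradle, axis 22.5 mm above the shelf.
- cradle: Fixed wooden plate 75 x 80 x 6 mm with two ridges 3.5 mm high along its y, 14.5 mm each side of its middle, between which the cell lies. Origin: centre of its underside.
- cup: Aluminium cup, 72 mm across, 85 mm high; origin: centre of its underside. Bystander.
- jar: Clear plastic jar with a grey clip-on lid, 84 mm across, 102 mm high; origin: centre of its underside. Bystander.
- dish: White ceramic sauce dish, 90 mm across, 26 mm high; origin: centre of its underside. Bystander.
- fan: White battery fan on a round base 110 mm across with a press button, wire ring 136 mm across, 203 mm high overall; origin: centre of its underside. Bystander.
Mind the look-alikes: they are no part of the job. Leave any blue or purple look-alike of the cell alone.

How it is judged:
By the outcome, as a careful person would: the job done as asked, in the order asked, and still so for the second after the job is handed in, with the robot touching nothing.
It also fails if it takes over 64 s, if anything falls off the work surface, if the arm or the gripper's body presses on something with over 40 N, if the wrist force passes 120 N, or if a joint passes its speed limit or range.

## Working session

There is one attempt and no reset: what is moved stays moved. The work goes in short steps, Python scripts to look and compute and a tool call to move; the robot and the scene stay as the last step left them, time stands still between calls to the robot, and variables do not carry over. Pictures are saved under pics/ and viewed, at most 11 in all, crops included, and the job is handed in when it is done.

Besides the shell and the picture viewer there is one more tool, called after "Request:" as a command line: name --argument value ..., lists and objects as JSON in quotes. step_arm: Moves the arm, as the interface text tells. Its arguments: {"type":"object","properties":{"commands":{"type":"array","items":{"type":"number"}},"jaw":{"type":"number"},"grip_force":{"type":"number"}},"required":["commands"]}

```bash
mkdir -p pics
python3 - <<'E'
from station import manip
import cv2,numpy as np,pickle
s=manip.sense(); print({k:np.round(s[k],3).tolist() for k in s})
for n in("scene","top"):
    d=manip.snapshot(n); cv2.imwrite(f"pics/{n}0.png",d["pixels"]); pickle.dump(d,open(n+"0.pkl","wb"))
    print(n,d["fx"],d["fy"],d["cx"],d["cy"],np.round(d["R"],4).tolist(),np.round(d["t"],4).tolist())
E
```

```text
{'t': 0.0, 'q': [-1.405, 0.528, 1.434, -0.0, 1.181, -0.179], 'qd': [0.002, 0.001, -0.001, 0.0, -0.001, 0.002], 'tau': [0.002, -44.235, -17.802, -0.0, 0.008, 0.0], 'tcp_pos': [0.211, -0.587, 0.23], 'tool_rot': [0.985, 0.172, 0.0, -0.001], 'force': [0.379, 0.343, -0.611], 'ft_torque': [-0.025, 0.046, 0.027], 'gripper_force': 0.0, 'finger_gap': 0.995}
scene 484.6565286216371 484.6565286216371 267.3222212401785 204.4534990501434 [[-0.2886, 0.9575, 0.003], [0.5932, 0.1812, -0.7844], [-0.7516, -0.2246, -0.6202]] [0.1704, -0.2603, 1.9162]
top 410.7893811601219 410.7893811601219 278.6154365057096 208.5583952585561 [[0.0101, -0.9999, -0.0116], [-0.9955, -0.009, -0.0938], [0.0937, 0.0125, -0.9955]] [-0.0179, 0.5646, 0.987]
```

View pics/scene0.png

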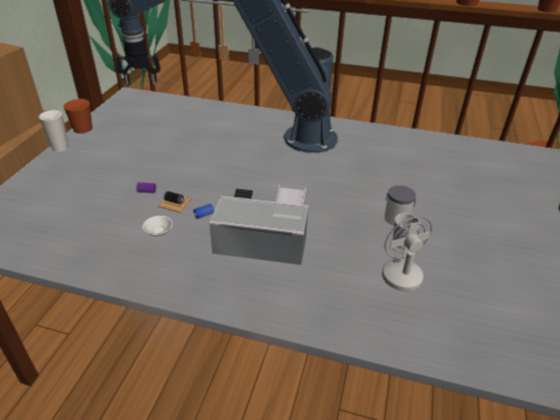

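View pics/top0.png

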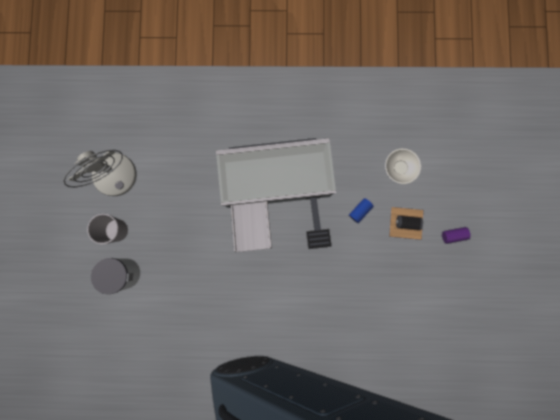

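Top view: the box is at (275,172), its chute at (251,226) and the pedal pad at (318,239). There are three cell-like things: dark on the wooden cradle at (408,223), blue at (361,210) and purple at (456,235). The dark one on the cradle fits the description; blue and purple are to be left alone. I'll confirm this in a crop and measure.

```bash
cat > h.py <<'E'
import cv2,numpy as np,pickle
from scipy.spatial.transform import Rotation as Ro
def cast(d,uv,z):
    uv=np.atleast_2d(np.asarray(uv,float)); R=np.array(d["R"]);t=np.array(d["t"]); C=-R.T@t
    r=np.c_[(uv[:,0]-d["cx"])/d["fx"],(uv[:,1]-d["cy"])/d["fy"],np.ones(len(uv))]@R
    return C+r*((z-C[2])/r[:,2])[:,None]
def proj(d,X):
    c=np.atleast_2d(X)@np.array(d["R"]).T+np.array(d["t"])
    return np.c_[c[:,0]/c[:,2]*d["fx"]+d["cx"],c[:,1]/c[:,2]*d["fy"]+d["cy"]]
def rect(d,mask,z,off=(0,0)):
    n,l,st,_=cv2.connectedComponentsWithStats(mask.astype(np.uint8)); k=1+np.argmax(st[1:,4])
    ys,xs=np.nonzero(l==k); P=cast(d,np.c_[xs+off[0],ys+off[1]],z)[:,:2]
    (c,s,a)=cv2.minAreaRect((P*1000).astype(np.float32)); return np.round(c,1),np.round(s,1),round(a,1),st[k,4]
E
python3 - <<'E'
from h import *
d=pickle.load(open("top0.pkl","rb")); im=d["pixels"]
print("C",-np.array(d["R"]).T@np.array(d["t"]))
hsv=cv2.cvtColor(im,cv2.COLOR_BGR2HSV)
def sub(f,x0,y0,x1,y1,z): 
    return rect(d,f(im[y0:y1,x0:x1].astype(int),hsv[y0:y1,x0:x1].astype(int)),z,(x0,y0))
print("cradle",sub(lambda b,h:(h[...,1]>90)&(h[...,0]<25)&(b.max(2)>90),380,195,435,250,.006))
for th in(50,60,75): print("cell",sub(lambda b,h:b.max(2)<th,392,210,428,236,.0225))
for th in(50,60,75): print("pad",sub(lambda b,h:b.max(2)<th,300,226,336,252,.056))
a=cv2.resize(im[125:265,200:480],None,fx=2.8,fy=2.8,interpolation=cv2.INTER_CUBIC); cv2.imwrite("pics/crop1.png",a)
s=pickle.load(open("scene0.pkl","rb"))["pixels"]
cv2.imwrite("pics/crop2.png",cv2.resize(s[170:270,130:330],None,fx=4,fy=4,interpolation=cv2.INTER_CUBIC))
E
```

```text
C [ 0.46972393 -0.02516415  1.03536598]
cradle (array([ 533.6, -331. ]), array([76.2, 70.9]), 84.8, np.int32(535))
cell (array([ 533.4, -336.2]), array([48.1, 26.3]), 84.8, np.int32(203))
cell (array([ 533.6, -333.5]), array([27.1, 54.4]), 0.5, np.int32(232))
cell (array([ 533.8, -334. ]), array([59. , 29.5]), 84.8, np.int32(285))
pad (array([ 497.6, -107.2]), array([ 5.7, 48. ]), 6.6, np.int32(46))
pad (array([ 491.9, -108.4]), array([40.4, 51.2]), 7.3, np.int32(309))
pad (array([ 496.1, -107.6]), array([50.8, 53.6]), 7.4, np.int32(409))
```

View pics/crop1.png

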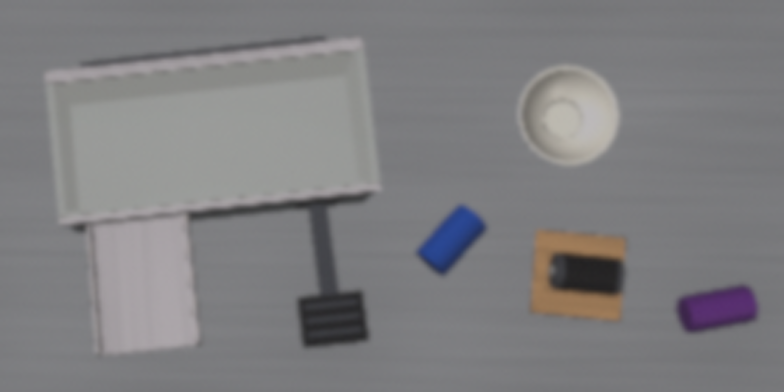

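View pics/crop2.png

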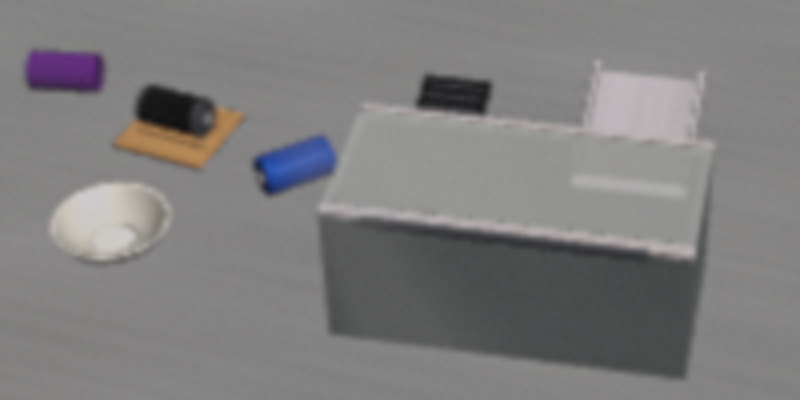

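The crop confirms it: the dark cell lies on the wood plate, and blue and purple are look-alikes lying loose. Lid corners in crop pixels are (46,73), (362,42), (380,190) and (62,222). From these I compute the box pose and check it against the pad and chute.

Run:
```python
from h import *
d=pickle.load(open("top0.pkl","rb")); im=d["pixels"]
g=lambda p:np.array(p)/2.8+[200,125]-0.3
L=cast(d,g([(46,73),(362,42),(380,190),(62,222)]),.119)[:,:2]*1000
print("lid",L.round(1),[np.linalg.norm(L[i]-L[(i+1)%4]).round(1) for i in range(4)])
v=(L[0]+L[3]-L[1]-L[2]);yaw=np.arctan2(-v[0],v[1]);print("yaw",np.degrees(yaw), L.mean(0))
c,s=np.cos(yaw),np.sin(yaw);Rz=np.array([[c,-s],[s,c]])
print("ctr from front",(L[2]+L[3])/2+Rz@[62,0], "rear",(L[0]+L[1])/2-Rz@[62,0])
P=cast(d,g([(297,297),(363,291),(369,342),(303,348)]),.056)[:,:2]*1000
print("pad",P.mean(0),"->box",P.mean(0)+Rz@[162,85])
# chute outer end: top of slope z~.084+.037*tan10=.0905; walls 14mm up
Q=cast(d,g([(98,354),(200,345)]),.100)[:,:2]*1000
print("chute end",Q,np.linalg.norm(Q[0]-Q[1]),"->box",Q.mean(0)+Rz@[172,-70])
# scene pad/lid
s=pickle.load(open("scene0.pkl","rb")); g2=lambda p:np.array(p)/4.+[130,170]-0.3
L2=cast(s,g2([(322,210),(692,255),(714,143),(362,105)]),.119)[:,:2]*1000
print("scene lid",L2.round(1),L2.mean(0))
P2=cast(s,g2([(424,75),(492,80)]),.056)[:,:2]*1000;print("scene pad far edge",P2)
O=L.mean(0)
for n,p,z in(("mid",[-135,70],.084),("pad",[-162,-85],.056)):
    w=np.r_[O+Rz@p,z*1000];print(n,w.round(1),proj(d,w/1000),proj(s,w/1000))
```

```text
lid [[ 686.8  129.9]
 [ 714.3 -126.6]
 [ 593.2 -140.8]
 [ 565.2  114. ]] [np.float64(257.9), np.float64(121.9), np.float64(256.4), np.float64(122.6)]
yaw 6.205386991708995 [639.86190044  -5.86532901]
ctr from front [640.84403378  -6.68573755] rear [638.87976711  -5.04492046]
pad [ 490.6663236  -108.62316788] ->box [642.52924386  -6.6101616 ]
chute end [[459.92354455  85.22289837]
 [468.01925877   2.67298633]] 82.94593760926199 ->box [642.53011801  -7.04994795]
scene lid [[ 717.  -126.2]
 [ 688.   127.8]
 [ 566.   114.8]
 [ 597.8 -142.9]] [642.18458736  -6.62326805]
scene pad far edge [[ 469.72786567 -142.93233825]
 [ 460.14055419  -88.49457185]]
mid [498.1  49.1  84. ] [[251.42061927 234.64815724]] [[291.56815477 197.28617206]]
pad [ 488.  -107.9   56. ] [[318.31018709 239.91077026]] [[244.16557561 193.63903668]]
```

Box is at about (641.5, -6.5) mm with yaw 6.3°. Lid, pad, chute and both views agree within 2 mm. Cell is at about (533.7, -333) with yaw -5°. Next I plan the move above the cell.

```bash
cat >> h.py <<'E'
def plan(pos,yaw_y):
    """shift (mm, tool axes) and turn (deg rotvec) from the present pose to pos (mm), tool down, tool y at yaw_y deg"""
    from station import manip
    s=manip.sense(); R=Ro.from_quat(s["tool_rot"]); a=np.radians(yaw_y)
    y=np.array([np.cos(a),np.sin(a),0]); z=np.array([0,0,-1.]); T=Ro.from_matrix(np.c_[np.cross(y,z),y,z])
    print("shift",R.inv().apply(np.array(pos)-np.array(s["tcp_pos"])*1000).round(1),"turn",(R.inv()*T).as_rotvec(degrees=True).round(2),
     "t",round(s["t"],2),"f",np.round(s["force"],1),"gap",round(s["finger_gap"],3),"tcp",np.round(np.array(s["tcp_pos"])*1000,1),"q",np.round(s["q"],2))
E
python3 -c "
from h import *
plan((533.7,-333,110),-5.1)"
```

```text
shift [ 389.5 -130.3  120.8] turn [ -0.09  -0.08 -65.15] t 0.1 f [-0.   0.1  0.2] gap 0.997 tcp [ 211.2 -587.6  230.4] q [-1.4   0.53  1.43  0.    1.18 -0.18]
```

Request:
step_arm --commands '[0.023,-0.008,0.005,0,0,-3.9,0.066,-0.022,0.018,0,0,-11,0.109,-0.036,0.032,0,0,-18.2,0.152,-0.051,0.046,0,0,-25.4,0.195,-0.065,0.06,0,0,-32.5,0.238,-0.079,0.074,0,0,-39.7,0.28,-0.094,0.088,0,0,-46.9,0.323,-0.108,0.102,0,0,-54,0.366,-0.122,0.115,0,0,-61.2,0.3895,-0.1303,0.1208,-0.1,-0.1,-65.1]' --jaw 100 --grip_force 35

```text
t: 1.1
tcp_pos: [0.5355, -0.3307, 0.1087]
tool_rot: [0.736, 0.677, -0.0, -0.0]
force: [-0.6, -0.3, -0.7]
finger_gap: 0.997
gripper_force: 0.0
```

```bash
python3 -c "
from h import *
from station import manip
d=manip.snapshot('scene'); e=manip.snapshot('top')
a=cv2.resize(d['pixels'][110:240,100:300],None,fx=3,fy=3,interpolation=cv2.INTER_CUBIC)
b=cv2.resize(e['pixels'][150:300,330:500],None,fx=2.6,fy=2.6,interpolation=cv2.INTER_CUBIC)
cv2.imwrite('pics/c3.png',a); 
plan((533.7,-333,11),-5.1)"
```

```text
shift [-2.9 -1.5 97.8] turn [-0.07 -0.    0.27] t 1.2 f [-1.  -0.2  0.1] gap 0.998 tcp [ 535.5 -330.2  108.8] q [-0.73  0.68  1.52 -0.    0.94 -0.64]
```

View pics/c3.png

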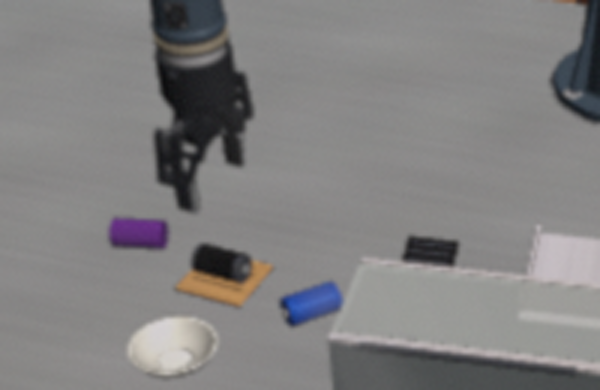

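The crop shows the open gripper at (200,150) straddling the line of the cell at (220,262), with nothing else near. Now I descend.

Request:
step_arm --commands '[-0.003,-0.0015,0.005,0,0,0.2,-0.003,-0.0015,0.018,0,0,0.2,-0.003,-0.0015,0.034,0,0,0.2,-0.003,-0.0015,0.05,0,0,0.2,-0.003,-0.0015,0.065,0,0,0.2,-0.003,-0.0015,0.079,0,0,0.2,-0.003,-0.0015,0.089,0,0,0.2,-0.003,-0.0015,0.096,0,0,0.2,-0.003,-0.0015,0.1,0,0,0.2,-0.003,-0.0015,0.1,0,0,0.2]'

```text
t: 2.2
tcp_pos: [0.532, -0.3368, 0.0101]
tool_rot: [0.739, 0.673, -0.001, 0.001]
force: [-0.1, -0.4, -0.7]
finger_gap: 1.0
gripper_force: 0.0
```

```bash
python3 -c "
from h import *
plan((533.7,-333,8),-5.1)"
```

```text
shift [4.  1.3 2.1] turn [ 0.    0.11 -0.24] t 2.2 f [-0.1 -0.4 -0.7] gap 1.0 tcp [ 532.  -336.8   10.1] q [-0.74  0.83  1.56 -0.    0.75 -0.65]
```

Request:
step_arm --commands '[0.001,0.0005,0.001,0,0,0,0.003,0.0015,0.002,0,0,-0.2,0.0035,0.0015,0.002,0,0,-0.2,0.0035,0.0015,0.002,0,0,-0.2,0.0035,0.0015,0.002,0,0,-0.2,0.0035,0.0015,0.002,0,0,-0.2,0.0035,0.0015,0.002,0,0,-0.2,0.0035,0.0015,0.002,0,0,-0.2,0.0035,0.0015,0.002,0,0,-0.2,0.0035,0.0015,0.002,0,0,-0.2]' --jaw 0 --grip_force 35

```text
t: 3.2
tcp_pos: [0.5343, -0.3337, 0.009]
tool_rot: [0.738, 0.675, -0.0, 0.001]
force: [1.3, 2.6, 6.3]
finger_gap: 0.372
gripper_force: 36.2
```

```bash
python3 -c "
from h import *
plan((533.7,-333,150),-5.1)"
```

```text
shift [   0.3   -0.5 -141. ] turn [ 0.08  0.14 -0.05] t 3.2 f [1.3 2.6 6.3] gap 0.372 tcp [ 534.3 -333.7    9. ] q [-0.73  0.83  1.56 -0.    0.75 -0.64]
```

Request:
step_arm --commands '[0,0,-0.003,0,0,0,0,0,-0.012,0,0,0,0,0,-0.028,0,0,0,0,0,-0.05,0,0,0,0,0,-0.075,0,0,0,0,0,-0.1,0,0,0,0,0,-0.125,0,0,0,0,0,-0.145,0,0,0,0,0,-0.157,0,0,0,0,0,-0.161,0,0,0]'

```text
t: 4.2
tcp_pos: [0.5344, -0.3339, 0.1717]
tool_rot: [0.738, 0.675, -0.001, 0.003]
force: [0.5, -1.2, -0.6]
finger_gap: 0.373
gripper_force: 34.8
```

```bash
python3 -c "
from h import *
from station import manip
d=manip.snapshot('scene'); 
b=d['pixels'][70:220,100:300]
cv2.imwrite('pics/c4.png',cv2.resize(b,None,fx=4,fy=4,interpolation=cv2.INTER_CUBIC))
plan((499.6,48.3,150),6.3)"
```

```text
shift [377.4 -68.7  19.6] turn [  0.11   0.23 -11.45] t 4.25 f [-0.4  0.7 -1.1] gap 0.371 tcp [ 534.1 -333.7  171.2] q [-0.73  0.6   1.48 -0.    1.06 -0.64]
```

View pics/c4.png

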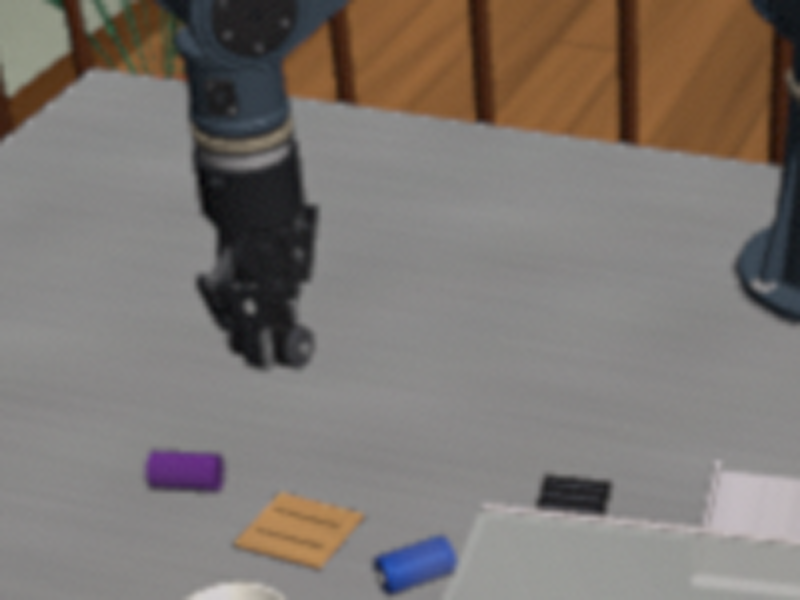

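The cell is held at (290,345) in the crop, and the cradle at (300,530) is empty. Next I carry it above the chute.

Request:
step_arm --commands '[0.015,-0.003,0.001,0,0,-0.5,0.05,-0.009,0.003,0,0,-1.5,0.095,-0.017,0.005,0,0,-2.9,0.142,-0.026,0.007,0,0,-4.3,0.189,-0.034,0.01,0,0,-5.7,0.236,-0.043,0.012,0,0,-7.2,0.283,-0.051,0.015,0,0,-8.6,0.328,-0.06,0.017,0,0,-10,0.362,-0.066,0.019,0,0,-11,0.377,-0.0685,0.02,0,0.2,-11.4]'

```text
t: 5.25
tcp_pos: [0.4961, 0.0522, 0.1472]
tool_rot: [0.666, 0.746, -0.001, -0.003]
force: [0.1, -0.7, -2.0]
finger_gap: 0.373
gripper_force: 34.8
```

Request:
step_arm --commands '[0,0,0,0,0,0,0,0,0,0,0,0,0,0,0,0,0,0,0,0,0,0,0,0,0,0,0,0,0,0,0,0,0,0,0,0,0,0,0,0,0,0,0,0,0,0,0,0,0,0,0,0,0,0,0,0,0,0,0,0]'

```text
t: 6.25
tcp_pos: [0.4995, 0.0483, 0.1487]
tool_rot: [0.667, 0.745, 0.001, -0.0]
force: [0.8, -0.3, -1.6]
finger_gap: 0.377
gripper_force: 34.8
```

```bash
python3 -c "
from h import *
from station import manip
d=manip.snapshot('scene'); 
b=d['pixels'][110:260,200:380]
cv2.imwrite('pics/c5.png',cv2.resize(b,None,fx=4,fy=4,interpolation=cv2.INTER_CUBIC))
plan((499.6,48,90),6.3)"
```

```text
shift [-0.5  0.1 58.6] turn [ 0.02 -0.06 -0.03] t 6.3 f [ 0.2 -0.  -1.2] gap 0.37 tcp [499.4  48.4 148.6] q [-0.13  0.49  1.82  0.    0.83 -0.24]
```

View pics/c5.png

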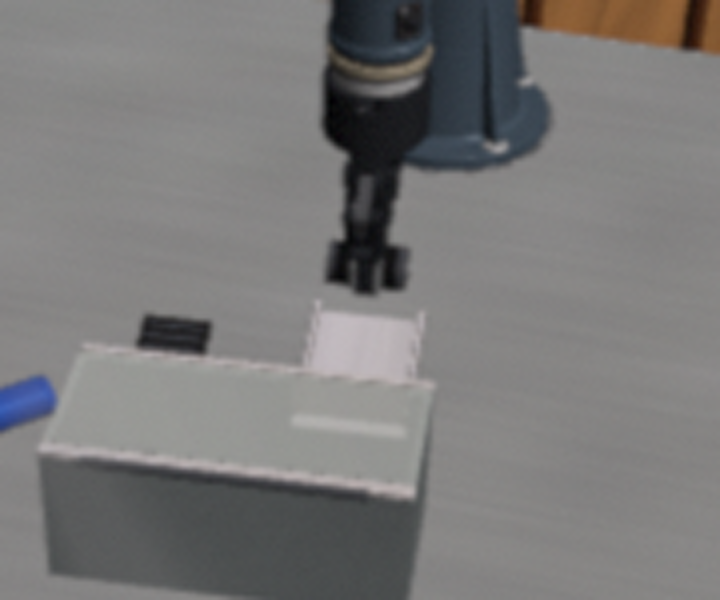

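The held cell spans crop (327..408, 268), centred over the chute at x≈366. I lower it slowly.

Request:
step_arm --commands '[-0.0005,0,0.004,0,0,0,-0.0005,0,0.013,0,0,0,-0.0005,0,0.023,0,0,0,-0.0005,0,0.033,0,0,0,-0.0005,0,0.042,0,0,0,-0.0005,0,0.049,0,0,0,-0.0005,0,0.053,0,0,0,-0.0005,0,0.0555,0,0,0,-0.0005,0,0.0575,0,0,0,-0.0005,0,0.0585,0,0,0]'

```text
t: 7.3
tcp_pos: [0.4997, 0.0479, 0.0902]
tool_rot: [0.667, 0.745, 0.001, -0.0]
force: [-0.2, -0.1, -1.5]
finger_gap: 0.373
gripper_force: 34.8
```

Request:
step_arm --commands '[0,0,0.0005,0,0,0,0,0,0.001,0,0,0,0,0,0.0015,0,0,0,0,0,0.0015,0,0,0,0,0,0.0015,0,0,0,0,0,0.0015,0,0,0,0,0,0.0015,0,0,0,0,0,0.0015,0,0,0,0,0,0.0015,0,0,0,0,0,0.0015,0,0,0]'

```text
t: 8.3
tcp_pos: [0.4995, 0.0479, 0.0886]
tool_rot: [0.667, 0.745, 0.0, -0.0]
force: [-0.3, 0.3, -0.4]
finger_gap: 0.37
gripper_force: 34.8
```

Request:
step_arm --commands '[0,0,0.0005,0,0,0,0,0,0.001,0,0,0,0,0,0.0013,0,0,0,0,0,0.0015,0,0,0,0,0,0.0015,0,0,0,0,0,0.0015,0,0,0,0,0,0.0015,0,0,0,0,0,0.0015,0,0,0,0,0,0.0015,0,0,0,0,0,0.0015,0,0,0]'

```text
t: 9.3
tcp_pos: [0.4995, 0.0479, 0.0873]
tool_rot: [0.667, 0.745, 0.001, -0.0]
force: [-1.1, -0.6, 5.3]
finger_gap: 0.372
gripper_force: 37.3
```

Request:
step_arm --commands '[0,0,-0.0005,0,0,0,0,0,-0.0005,0,0,0,0,0,-0.0005,0,0,0,0,0,-0.0005,0,0,0,0,0,-0.0005,0,0,0,0,0,-0.0005,0,0,0,0,0,-0.0005,0,0,0,0,0,-0.0005,0,0,0,0,0,-0.0005,0,0,0,0,0,-0.0005,0,0,0]' --jaw 80

```text
t: 10.3
tcp_pos: [0.4995, 0.0479, 0.0876]
tool_rot: [0.667, 0.745, 0.001, -0.0]
force: [-0.7, -0.6, -0.3]
finger_gap: 0.801
gripper_force: 0.1
```

Request:
step_arm --commands '[0,0,-0.001,0,0,0,0,0,-0.003,0,0,0,0,0,-0.006,0,0,0,0,0,-0.012,0,0,0,0,0,-0.02,0,0,0,0,0,-0.032,0,0,0,0,0,-0.046,0,0,0,0,0,-0.06,0,0,0,0,0,-0.07,0,0,0,0,0,-0.075,0,0,0]'

```text
t: 11.3
tcp_pos: [0.5001, 0.0477, 0.1642]
tool_rot: [0.667, 0.745, 0.001, 0.001]
force: [-0.4, -0.6, -0.0]
finger_gap: 0.8
gripper_force: 0.0
```

```bash
python3 -c "
from h import *
from station import manip
d=manip.snapshot('scene'); e=manip.snapshot('top')
b=d['pixels'][160:260,200:320]
a=cv2.resize(b,None,fx=3.3,fy=3.3,interpolation=cv2.INTER_CUBIC)
c=cv2.resize(e['pixels'][130:270,210:340],None,fx=3,fy=3,interpolation=cv2.INTER_CUBIC)
h=max(a.shape[0],c.shape[0]); o=np.zeros((h,a.shape[1]+c.shape[1],3),np.uint8); o[:a.shape[0],:a.shape[1]]=a; o[:c.shape[0],a.shape[1]:]=c
cv2.imwrite('pics/c6.png',o)
plan((489.5,-108.3,162),6.3)"
```

```text
shift [-154.   -27.4    1.4] turn [ 0.13 -0.04 -0.04] t 11.4 f [-0.6 -0.3 -0.2] gap 0.801 tcp [499.9  47.8 163.6] q [-0.13  0.46  1.81  0.    0.87 -0.24]
```

View pics/c6.png

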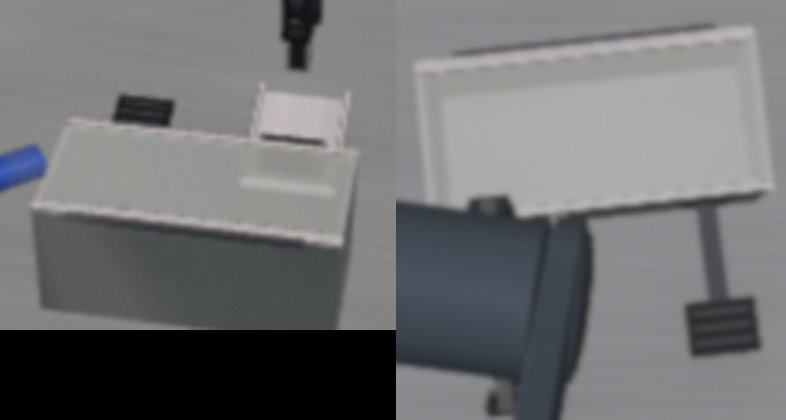

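The scene view shows the cell crosswise, a dark strip at (292,140) just before the lid edge at the chute's lower end. Chute walls are at (262,90) and (348,95). I move over the pedal with the fingers shut and check the cell from above on the way.

Request:
step_arm --commands '[-0.006,-0.001,0,0,0,0,-0.02,-0.004,0,0,0,0,-0.038,-0.007,0,0,0,0,-0.058,-0.01,0,0,0,0,-0.08,-0.014,0,0,0,0,-0.102,-0.018,0,0,0,0,-0.122,-0.022,0,0,0,0,-0.139,-0.025,0,0,0,0,-0.15,-0.0268,0,0,0,0,-0.1545,-0.0275,0,0,0,0]' --jaw 0

```text
t: 12.4
tcp_pos: [0.4886, -0.1103, 0.162]
tool_rot: [0.668, 0.744, 0.0, -0.001]
force: [-0.9, 0.2, -0.1]
finger_gap: -0.0
gripper_force: 0.0
```

Request:
step_arm --commands '[0,0,0.004,0,0,0,0,0,0.014,0,0,0,0,0,0.028,0,0,0,0,0,0.044,0,0,0,0,0,0.059,0,0,0,0,0,0.072,0,0,0,0,0,0.082,0,0,0,0,0,0.089,0,0,0,0,0,0.093,0,0,0,0,0,0.093,0,0,0]'

```text
t: 13.4
tcp_pos: [0.4888, -0.1084, 0.069]
tool_rot: [0.667, 0.745, 0.0, -0.001]
force: [-0.2, 0.3, -0.2]
finger_gap: 0.001
gripper_force: 0.0
```

```bash
python3 -c "
from h import *
from station import manip
d=manip.snapshot('scene'); e=manip.snapshot('top'); pickle.dump(d,open('s1.pkl','wb'));pickle.dump(e,open('t1.pkl','wb'))
a=cv2.resize(d['pixels'][140:260,190:330],None,fx=2.8,fy=2.8,interpolation=cv2.INTER_CUBIC)
c=cv2.resize(e['pixels'][130:270,210:340],None,fx=3,fy=3,interpolation=cv2.INTER_CUBIC)
h=max(a.shape[0],c.shape[0]); o=np.zeros((h,a.shape[1]+c.shape[1],3),np.uint8); o[:a.shape[0],:a.shape[1]]=a; o[:c.shape[0],a.shape[1]:]=c
cv2.imwrite('pics/c7.png',o)
plan((489.8,-108.8,57),6.3)"
```

```text
shift [-0.2  0.5 12.7] turn [ 0.05 -0.05 -0.04] t 13.5 f [ 0.6  0.6 -0.2] gap 0.001 tcp [ 489.3 -108.7   69.7] q [-0.44  0.63  1.87  0.    0.64 -0.55]
```

View pics/c7.png

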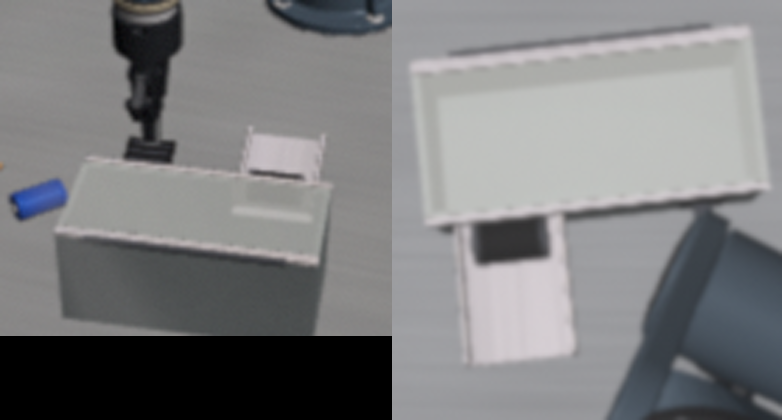

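Both views agree: the cell lies crosswise at (511,240), against the skirt and between the walls, and the shut fingertips are over the pad. Now I press.

Request:
step_arm --commands '[0,0.0003,0.003,0,0,0,0,0.0003,0.007,0,0,0,0,0.0003,0.011,0,0,0,0,0.0002,0.014,0,0,0,0,0,0.017,0,0,0,0,-0.0003,0.019,0,0,0,0,-0.0006,0.021,0,0,0,0,-0.001,0.023,0,0,0,0,-0.0013,0.025,0,0,0,0,-0.0015,0.027,0,0,0]'

```text
t: 14.5
tcp_pos: [0.487, -0.109, 0.0426]
tool_rot: [0.667, 0.745, 0.0, -0.001]
force: [-0.6, -1.6, 6.0]
finger_gap: 0.007
gripper_force: 2.7
```

Request:
step_arm --commands '[0,0,0.0005,0,0,0,0,0,0.001,0,0,0,0,0,0.0015,0,0,0,0,0,0.002,0,0,0,0,0,0.0025,0,0,0,0,0,0.003,0,0,0,0,0,0.003,0,0,0,0,0,0.0035,0,0,0,0,0,0.0035,0,0,0,0,0,0.0035,0,0,0]'

```text
t: 15.5
tcp_pos: [0.4867, -0.109, 0.0391]
tool_rot: [0.667, 0.745, -0.0, -0.001]
force: [-3.2, -1.9, 4.4]
finger_gap: 0.002
gripper_force: 2.6
```

Request:
step_arm --commands '[0,0,0.0003,0,0,0,0,0,0.0006,0,0,0,0,0,0.0009,0,0,0,0,0,0.0012,0,0,0,0,0,0.0015,0,0,0,0,0,0.0018,0,0,0,0,0,0.002,0,0,0,0,0,0.002,0,0,0,0,0,0.002,0,0,0,0,0,0.002,0,0,0]'

```text
t: 16.5
tcp_pos: [0.4866, -0.109, 0.0371]
tool_rot: [0.667, 0.745, -0.0, -0.001]
force: [-3.0, -2.0, 4.5]
finger_gap: 0.001
gripper_force: 2.6
```

Request:
step_arm --commands '[0,-0.0003,0.0003,0,0,0,0,-0.0003,0.0006,0,0,0,0,-0.0003,0.0009,0,0,0,0,-0.0005,0.0012,0,0,0,0,-0.0005,0.0015,0,0,0,0,-0.0005,0.0018,0,0,0,0,-0.0005,0.002,0,0,0,0,-0.0005,0.002,0,0,0,0,-0.0005,0.002,0,0,0,0,-0.0005,0.002,0,0,0]'

```text
t: 17.5
tcp_pos: [0.4864, -0.109, 0.0351]
tool_rot: [0.667, 0.745, 0.0, -0.001]
force: [-1.8, -1.0, 4.6]
finger_gap: -0.0
gripper_force: 2.6
```

Request:
step_arm --commands '[0,0,0.0003,0,0,0,0,0,0.0006,0,0,0,0,0,0.0009,0,0,0,0,0,0.0012,0,0,0,0,0,0.0015,0,0,0,0,0,0.0018,0,0,0,0,0,0.002,0,0,0,0,0,0.002,0,0,0,0,0,0.002,0,0,0,0,0,0.002,0,0,0]'

```text
t: 18.5
tcp_pos: [0.4864, -0.109, 0.0331]
tool_rot: [0.667, 0.745, 0.0, -0.001]
force: [-1.8, -1.4, 5.6]
finger_gap: 0.001
gripper_force: 2.7
```

Request:
step_arm --commands '[0,0,0.0003,0,0,0,0,0,0.0006,0,0,0,0,0,0.0009,0,0,0,0,0,0.0012,0,0,0,0,0,0.0015,0,0,0,0,0,0.0018,0,0,0,0,0,0.002,0,0,0,0,0,0.002,0,0,0,0,0,0.002,0,0,0,0,0,0.002,0,0,0]'

```text
t: 19.5
tcp_pos: [0.4864, -0.109, 0.0312]
tool_rot: [0.667, 0.745, 0.0, -0.001]
force: [-2.4, -1.5, 5.2]
finger_gap: -0.002
gripper_force: 2.8
```

Request:
step_arm --commands '[0,0,0.0003,0,0,0,0,0,0.0006,0,0,0,0,0,0.0009,0,0,0,0,0,0.0012,0,0,0,0,0,0.0015,0,0,0,0,0,0.0018,0,0,0,0,0,0.002,0,0,0,0,0,0.002,0,0,0,0,0,0.002,0,0,0,0,0,0.002,0,0,0]'

```text
t: 20.5
tcp_pos: [0.4864, -0.109, 0.0291]
tool_rot: [0.667, 0.745, 0.0, -0.001]
force: [-2.8, -1.9, 5.7]
finger_gap: -0.002
gripper_force: 2.8
```

Request:
step_arm --commands '[0,0,0.0003,0,0,0,0,0,0.0006,0,0,0,0,0,0.0009,0,0,0,0,0,0.0012,0,0,0,0,0,0.0015,0,0,0,0,0,0.0018,0,0,0,0,0,0.002,0,0,0,0,0,0.002,0,0,0,0,0,0.002,0,0,0,0,0,0.002,0,0,0]'

```text
t: 21.5
tcp_pos: [0.4865, -0.109, 0.0277]
tool_rot: [0.667, 0.745, 0.0, -0.0]
force: [-3.4, -2.5, 9.6]
finger_gap: -0.0
gripper_force: 5.0
```

The stop is felt (9.6 N). I bring it up to about 15 N and hold.

Request:
step_arm --commands '[0,0,0.0003,0,0,0,0,0,0.0006,0,0,0,0,0,0.0009,0,0,0,0,0,0.0012,0,0,0,0,0,0.0014,0,0,0,0,0,0.0014,0,0,0,0,0,0.0014,0,0,0,0,0,0.0014,0,0,0,0,0,0.0014,0,0,0,0,0,0.0014,0,0,0]'

```text
t: 22.5
tcp_pos: [0.4865, -0.109, 0.0268]
tool_rot: [0.667, 0.745, 0.0, -0.0]
force: [-4.2, -0.8, 14.2]
finger_gap: 0.001
gripper_force: 7.3
```

Request:
step_arm --commands '[0,0,0.0002,0,0,0,0,0,0.0002,0,0,0,0,0,0.0002,0,0,0,0,0,0.0002,0,0,0,0,0,0.0002,0,0,0,0,0,0.0002,0,0,0,0,0,0.0002,0,0,0,0,0,0.0002,0,0,0,0,0,0.0002,0,0,0,0,0,0.0002,0,0,0]'

```text
t: 23.5
tcp_pos: [0.4865, -0.109, 0.0266]
tool_rot: [0.667, 0.745, 0.0, -0.0]
force: [-4.4, -0.8, 14.9]
finger_gap: 0.003
gripper_force: 7.6
```

Request:
step_arm --commands '[0,0,0,0,0,0,0,0,0,0,0,0,0,0,0,0,0,0,0,0,0,0,0,0,0,0,0,0,0,0,0,0,0,0,0,0,0,0,0,0,0,0,0,0,0,0,0,0,0,0,0,0,0,0,0,0,0,0,0,0]'

```text
t: 24.5
tcp_pos: [0.4865, -0.109, 0.0266]
tool_rot: [0.667, 0.745, 0.0, -0.0]
force: [-3.4, -1.2, 15.6]
finger_gap: 0.0
gripper_force: 7.6
```

```bash
python3 -c "
from h import *
from station import manip
d=manip.snapshot('scene'); e=manip.snapshot('top')
a=cv2.resize(d['pixels'][140:260,190:330],None,fx=2.8,fy=2.8,interpolation=cv2.INTER_CUBIC)
c=cv2.resize(e['pixels'][130:270,210:340],None,fx=3,fy=3,interpolation=cv2.INTER_CUBIC)
h=max(a.shape[0],c.shape[0]); o=np.zeros((h,a.shape[1]+c.shape[1],3),np.uint8); o[:a.shape[0],:a.shape[1]]=a; o[:c.shape[0],a.shape[1]:]=c
cv2.imwrite('pics/c8.png',o)
# dark pixels on the chute
for n,D in(('before',pickle.load(open('t1.pkl','rb'))),('now',e)): print(n,(D['pixels'][202:220,235:262].max(2)<70).sum())
"
```

```text
before 246
now 0
```

View pics/c8.png

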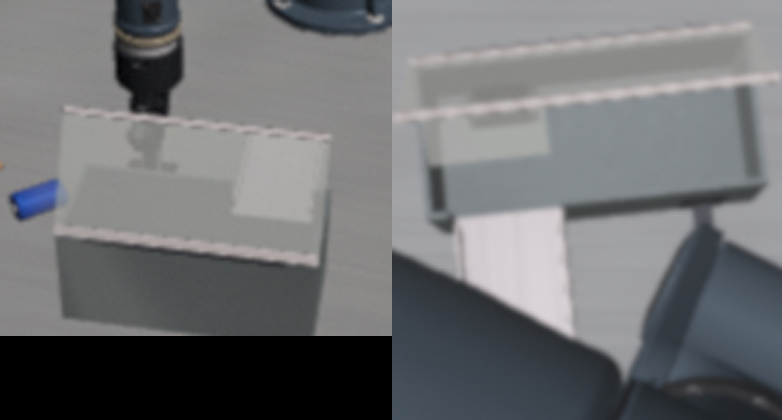

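The lid is open, the chute is empty and the cell lies in the box at (505,110). Pedal held over a second at about 15 N. Now I ease it up at 5 mm/s.

Request:
step_arm --commands '[0,0,-0.0003,0,0,0,0,0,-0.0008,0,0,0,0,0,-0.0013,0,0,0,0,0,-0.0018,0,0,0,0,0,-0.0023,0,0,0,0,0,-0.0028,0,0,0,0,0,-0.0033,0,0,0,0,0,-0.0038,0,0,0,0,0,-0.0043,0,0,0,0,0,-0.0048,0,0,0]'

```text
t: 25.6
tcp_pos: [0.4864, -0.109, 0.0304]
tool_rot: [0.667, 0.745, 0.0, -0.001]
force: [-2.9, -2.0, 5.8]
finger_gap: -0.001
gripper_force: 2.8
```

Request:
step_arm --commands '[0,0,-0.0005,0,0,0,0,0,-0.001,0,0,0,0,0,-0.0015,0,0,0,0,0,-0.002,0,0,0,0,0.0002,-0.0025,0,0,0,0,0.0002,-0.003,0,0,0,0,0.0002,-0.0035,0,0,0,0,0.0003,-0.004,0,0,0,0,0.0003,-0.0045,0,0,0,0,0.0003,-0.005,0,0,0]'

```text
t: 26.6
tcp_pos: [0.4866, -0.109, 0.0353]
tool_rot: [0.667, 0.745, 0.0, -0.001]
force: [-2.7, -2.2, 6.4]
finger_gap: -0.006
gripper_force: 2.6
```

Request:
step_arm --commands '[0,0,-0.0005,0,0,0,0,0,-0.001,0,0,0,0,0,-0.0015,0,0,0,0,0,-0.002,0,0,0,0,0.0002,-0.0025,0,0,0,0,0.0002,-0.003,0,0,0,0,0.0002,-0.0035,0,0,0,0,0.0003,-0.004,0,0,0,0,0.0003,-0.0045,0,0,0,0,0.0003,-0.005,0,0,0]'

```text
t: 27.6
tcp_pos: [0.4869, -0.1089, 0.0403]
tool_rot: [0.667, 0.745, 0.0, -0.001]
force: [-3.1, -1.7, 4.5]
finger_gap: -0.005
gripper_force: 2.6
```

Request:
step_arm --commands '[0,0,-0.0005,0,0,0,0,0,-0.001,0,0,0,0,0,-0.0015,0,0,0,0,0,-0.002,0,0,0,0,0.0002,-0.0025,0,0,0,0,0.0002,-0.003,0,0,0,0,0.0003,-0.0035,0,0,0,0,0.0004,-0.004,0,0,0,0,0.0005,-0.0045,0,0,0,0,0.0005,-0.005,0,0,0]'

```text
t: 28.6
tcp_pos: [0.4875, -0.1089, 0.0453]
tool_rot: [0.667, 0.745, 0.0, -0.001]
force: [-2.4, -1.5, 4.9]
finger_gap: 0.0
gripper_force: 2.5
```

Request:
step_arm --commands '[0,0,-0.0005,0,0,0,0,0,-0.001,0,0,0,0,0,-0.0015,0,0,0,0,0,-0.002,0,0,0,0,0.0002,-0.0024,0,0,0,0,0.0003,-0.0028,0,0,0,0,0.0004,-0.0032,0,0,0,0,0.0005,-0.0036,0,0,0,0,0.0006,-0.004,0,0,0,0,0.0007,-0.0044,0,0,0]'

```text
t: 29.6
tcp_pos: [0.4881, -0.1088, 0.0497]
tool_rot: [0.667, 0.745, 0.0, -0.001]
force: [-2.2, -1.8, 5.1]
finger_gap: -0.002
gripper_force: 2.4
```

Request:
step_arm --commands '[0,0,-0.0004,0,0,0,0,0,-0.0008,0,0,0,0,0,-0.0012,0,0,0,0,0.0002,-0.0016,0,0,0,0,0.0003,-0.002,0,0,0,0,0.0003,-0.0023,0,0,0,0,0.0004,-0.0026,0,0,0,0,0.0005,-0.0029,0,0,0,0,0.0006,-0.0032,0,0,0,0,0.0007,-0.0035,0,0,0]'

```text
t: 30.6
tcp_pos: [0.4888, -0.1087, 0.0532]
tool_rot: [0.667, 0.745, 0.0, -0.001]
force: [-2.1, -1.6, 4.8]
finger_gap: 0.001
gripper_force: 2.3
```

Request:
step_arm --commands '[0,0,-0.0003,0,0,0,0,0,-0.0006,0,0,0,0,0,-0.0009,0,0,0,0,0,-0.0012,0,0,0,0,0.0002,-0.0015,0,0,0,0,0.0003,-0.0018,0,0,0,0,0.0004,-0.0021,0,0,0,0,0.0004,-0.0024,0,0,0,0,0.0004,-0.0027,0,0,0,0,0.0004,-0.003,0,0,0]'

```text
t: 31.6
tcp_pos: [0.4894, -0.1086, 0.0562]
tool_rot: [0.667, 0.745, 0.0, -0.001]
force: [-2.2, -0.3, 5.4]
finger_gap: 0.001
gripper_force: 2.2
```

Request:
step_arm --commands '[0,0,-0.0003,0,0,0,0,0,-0.0006,0,0,0,0,0,-0.0009,0,0,0,0,0,-0.0012,0,0,0,0,0.0002,-0.0015,0,0,0,0,0.0003,-0.0018,0,0,0,0,0.0004,-0.0021,0,0,0,0,0.0004,-0.0024,0,0,0,0,0.0004,-0.0027,0,0,0,0,0.0004,-0.003,0,0,0]'

```text
t: 32.6
tcp_pos: [0.4905, -0.1085, 0.0589]
tool_rot: [0.668, 0.745, 0.001, -0.0]
force: [0.1, -0.1, 1.0]
finger_gap: -0.003
gripper_force: 0.0
```

The pedal is up and free. I retreat upward and verify.

Request:
step_arm --commands '[0,0,-0.002,0,0,0,0,0,-0.005,0,0,0,0,0,-0.01,0,0,0,0,0,-0.02,0,0,0,0,0,-0.035,0,0,0,0,0,-0.055,0,0,0,0,0,-0.075,0,0,0,0,0,-0.09,0,0,0,0,0,-0.1,0,0,0,0,0,-0.1,0,0,0]'

```text
t: 33.6
tcp_pos: [0.4912, -0.109, 0.1608]
tool_rot: [0.667, 0.745, 0.001, 0.002]
force: [-0.2, 1.2, 1.5]
finger_gap: 0.002
gripper_force: 0.0
```

Request:
step_arm --commands '[0,0,0,0,0,0,0,0,0,0,0,0,0,0,0,0,0,0,0,0,0,0,0,0,0,0,0,0,0,0,0,0,0,0,0,0,0,0,0,0,0,0,0,0,0,0,0,0,0,0,0,0,0,0,0,0,0,0,0,0]'

```text
t: 34.6
tcp_pos: [0.4903, -0.1087, 0.1591]
tool_rot: [0.667, 0.745, 0.001, -0.0]
force: [0.2, 0.1, 0.7]
finger_gap: -0.004
gripper_force: 0.0
```

```bash
python3 -c "
from h import *
from station import manip
d=manip.snapshot('scene'); e=manip.snapshot('top'); s=pickle.load(open('scene0.pkl','rb'))['pixels'].astype(int)
# difference to the start over the box/lid and bystanders (scene view)
D=np.abs(d['pixels'].astype(int)-s).max(2)>40
for n,(x0,y0,x1,y1) in dict(lid=(205,195,315,265),blue=(190,200,215,222),purple=(130,178,160,197),dish=(138,212,178,240),jar_cup_fan=(378,180,440,292),cradle=(158,186,192,214)).items(): print(n,D[y0:y1,x0:x1].sum())
b=cv2.resize(d['pixels'][140:260,190:330],None,fx=2.8,fy=2.8,interpolation=cv2.INTER_CUBIC)
c=cv2.resize(e['pixels'][130:270,210:340],None,fx=3,fy=3,interpolation=cv2.INTER_CUBIC)
o=np.zeros((420,b.shape[1]+c.shape[1],3),np.uint8); o[:b.shape[0],:b.shape[1]]=b; o[:,b.shape[1]:]=c
cv2.imwrite('pics/c9.png',o)"
```

```text
lid 0
blue 0
purple 0
dish 0
jar_cup_fan 0
cradle 205
```

View pics/c9.png

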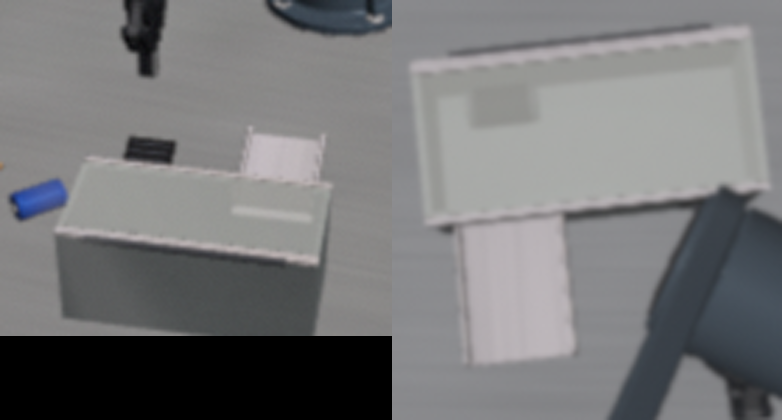

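The lid is closed and the chute is empty. The cell shows through the lid at (505,105), and nothing else has moved.

```bash
python3 -c "
from station import manip
print(manip.sign_off())"
```

```text
the job is handed in; nothing more can be done
None
```

The job is handed in: the cell was laid crosswise on the chute, the pedal was held on its stop at about 15 N until the cell rolled into the box, and the lid was eased shut, with no bystander moved and about 35 s used.

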